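Release the large ball from a two-lane ball feeder

TASK

Let the large steel ball out of the two-lane ball feeder: press down the paddle of the rocking lever on the large ball's side, so that its gate lifts and the ball rolls down to the stop at the near end of its lane, then let the lever come back so that the gate is shut again. Only press the paddle: do not touch the balls or lift a gate directly. Leave the other lever alone so that the small ball stays behind its gate, and do not disturb the loupe, hex key and lens ring beside the feeder.

Things in the scene. Friction and masses are not known exactly. Their poses are not given: they have to be found in the camera images.
- feeder: Fixed two-lane ball feeder, 230 x 284 mm over its paddles, 95 mm high. Origin on the table under the levers, mid-width; x up the lanes away from the robot (yawed up to 0.45 rad), y left, z up. Lanes 32 mm wide, centred at y = +19 (left) and -19 mm, floor 32 mm up at the levers, dark, falling 0.12 rad towards -x, walls 22 mm, end stop at x = -125 mm (the large ball stops near x = -110 mm).
- large_ball: Loose steel ball, 28 mm diameter, origin at its centre (its axes turn as it rolls). It waits in one of the two lanes, behind (on the +x side of) the gate: feeder y > 0 is the left lane, y < 0 the right.
- small_ball: Loose steel ball, 18 mm diameter, origin at its centre. It waits behind the gate of the other lane and must stay there.
- left_paddle (a point): Press plate on the outer end of the left lever: 36 mm along feeder x, 34 mm along y, 6 mm thick, at feeder (0, +125) mm, top 90 mm above the table when at rest, only the table beneath. Origin at the middle of its upper face, z up. It goes down about 25 mm to its stop and springs back; about 1.5 N starts it, 3 to 4 N holds it fully down.
- right_paddle (a point): Press plate on the outer end of the right lever, the same as the left one, at feeder (0, -125) mm.
- left_gate (a point): Steel stop plate 6 x 18 x 14 mm on a thin stem, hanging from the inner end of the left lever into the left lane at feeder x = 11 to 17 mm; origin at the middle of its lower end, about 3 mm above the lane floor when shut. Not to be touched by the robot.
- right_gate (a point): The same stop plate in the right lane, on the right lever. Not to be touched by the robot.
- left_lever (a joint): Angle of the left lever (pivot along feeder x at y = +80 mm, 81 mm up), rad: 0 = gate shut, grows as the left paddle is pressed down, stop at 0.55. The large ball passes from about 0.45; it needs about 1 s to roll to the end stop. A spring and the gate's weight return it to 0.
- right_lever (a joint): Angle of the right lever, rad, the same for the right paddle and gate.
- loupe: Loose black eye loupe, 39 mm wide, 40 mm high, standing beside the feeder; origin under its centre. Bystander.
- hex_key: Loose hex key lying beside the feeder, 31 x 78 x 6 mm; origin under its centre. Bystander.
- lens_ring: Loose lens in a white ring with a tab, 50 x 42 x 8 mm, lying beside the feeder; origin under its centre. Bystander.

How it is judged:
On the way, in this order (a step that is already met when the one before it is completed fails the run):
1. the lever on the large ball's side is pressed by its paddle and its gate is up (((y of large_ball in the frame of feeder above 0 m and value of joint left_lever above 0.36 rad and contact force between the fingers and left_paddle above 0.5 N) or (y of large_ball in the frame of feeder below 0 m and value of joint right_lever above 0.36 rad and contact force between the fingers and right_paddle above 0.5 N))).
2. the large ball has rolled to the near end of its lane (x of large_ball in the frame of feeder between -0.14 and -0.085 m), for 0.1 s.
At the end, for the whole second after the job is handed in: The large ball lies at rest (below 30 mm/s) within the last 40 mm or so of its lane, the small ball is still behind its gate, both gates are shut (levers within 0.04 rad of 0), and the loupe, hex key and lens ring are within 20 mm of where they stood (all of step 2 and y of large_ball in the frame of feeder between -0.04 and 0.04 m and z of large_ball in the frame of feeder between 0.015 and 0.05 m and x of small_ball in the frame of feeder above 0.015 m and z of small_ball in the frame of feeder below 0.06 m and value of joint each of left_lever, right_lever below 0.04 rad and linear speed of large_ball below 0.03 m/s and distance of each of loupe, hex_key, lens_ring from where it was at the start of the episode below 0.02 m); the robot touches nothing.
It fails at once if the small ball's lever was pressed ((y of large_ball in the frame of feeder above 0 m and value of joint right_lever above 0.15 rad) or (y of large_ball in the frame of feeder below 0 m and value of joint left_lever above 0.15 rad)).
It fails at once if the small ball got past its gate (x of small_ball in the frame of feeder below -0.005 m).
It fails at once if the robot touched a ball (contact force between any of the fingers, the arm and large_ball above 0.3 N or contact force between any of the fingers, the arm and small_ball above 0.3 N).
It fails at once if the robot touched a gate (contact force between any of the fingers, the arm and left_gate above 0.3 N or contact force between any of the fingers, the arm and right_gate above 0.3 N).
It fails at once if a bystander was moved by more than 20 mm or lifted (distance of any of loupe, hex_key, lens_ring from where it was at the start of the episode above 0.02 m).
It also fails if it takes over 32 s, if anything falls off the work surface, if the arm or the gripper's body presses on something with over 40 N, if the wrist force passes 120 N, or if a joint passes its speed limit or range.

ROBOT

A 6-joint arm with a two-finger parallel gripper is mounted at the origin on a cart in front of the work surface, level with it; the furniture and walls round the work are solid. World frame = base frame: x ahead of the robot, y to its left, z up, the work surface at z = 0. Lengths are in m, angles in rad, forces in N, time in s.
With the tool pointing down it reaches from about 0.3 to 0.825 m from the base axis. Payload 5.4 kg.
Tool frame: the origin (TCP) lies between the finger pads; the fingertips stand 25 mm ahead of it and the grasp point (between the pads) lies 6 mm ahead of it; z points along the fingers, x is the direction in which the jaws open and shut, and the axes are right-handed (so a half turn about z gives the same grasp; the last joint's range is limited). The gripper opens to 92 mm and grips with 3 to 60 N. Pads are 20 mm wide; open, the fingers measure 128 mm over their backs; the gripper's body (75 mm by 189 mm) begins 69 mm behind the grasp point.
Start: joints at [-1.481, 0.158, 1.597, -0, 1.386, -0.21], TCP at [0.17, -0.549, 0.24] pointing down, gripper open.
Joint ranges: [-2.91, 2.91], [-0.94, 2.29], [0.18, 2.7], [-1.29, 4.43], [0.17, 2.64], [-3, 3]. Speed limits (rad/s): [2.57, 2.57, 3.14, 3.14, 3.14, 3.14].

INTERFACE

Orientations are given as a unit quaternion [x, y, z, w].
In Python, from cell import * gives the robot as it stands. The module is installed in compiled form; this text tells all that it offers.
- The arm moves only by the tool arm_command, never from a script. Its argument "plan" is a list of rows, each a list of 7 numbers: the shift along the world's x, y, z in cm, then the turn, a rotation vector about the world's x, y, z in degrees, then the finger opening in cm, from 0 to 9.19. A call has 1 to 10 rows; each row shifts and turns the commanded pose from where the row before left it; what a row does not reach is not made up. A row lasts 1/10 s, in which the tool goes at most 50 mm and 8.59 degrees, less where a joint would pass 70% of its speed; a pose out of reach is approached as far as the arm can. A call is refused whole if a number of a shift passes 5 or a number of a turn 8.59, either way. A call with a gripper value outside its range is refused whole. The fingers move at their own pace and stop on an object; "force" is the grip in N (left out, the last holds). Time passes only in rows, so rows that do not move let the fingers close. It gives the time, the measured TCP pose, the force and the opening at its end, in the units of the state.
- observe(): the state, without advancing time (a new reading comes with each control period).
- snapshot(name): name is "side" or "top" or "wrist"; returns a dict with "color" (400x640x3 uint8, red, green, blue), "camera_matrix" (3x3 intrinsics, pixels), "dist" ([k1, k2, p1, p2, k3] as OpenCV has them; the pictures are not rectified), "rvec" (rotation vector, rad) and "tvec" (3), from world to camera coordinates, as OpenCV has them. Camera axes: x right, y down, z forward; pixel columns grow to the right and rows downward; lengths in m; the calibration is good to about 2 mm. A picture is of the moment at which its call begins. There is no depth.
- hand_in(): hands the job in, once; it reports no verdict.
The state is a dict: "time": time; "q": joint angles; "joint_vel": joint speeds; "effort": joint torques, N m; "tool_pos": TCP position; "orientation": TCP orientation; "force": force on the tool from outside, world axes, zero at the start; "ft_torque": the same for the moment, N m; "opening": finger opening in m.
Only numpy, scipy, OpenCV 4.12 (cv2) and the standard library are available. Lean on these libraries where they do the work, as an engineer would, in place of code of your own. Each camera call takes 0.05 s, during which the arm holds its last target.

## Working session

There is one attempt and no reset: what is moved stays moved. The work goes in short steps, Python scripts to look and compute and a tool call to move; the robot and the scene stay as the last step left them, time stands still between calls to the robot, and variables do not carry over. Pictures are saved under pics/ and viewed, and the job is handed in when it is done.

Besides the shell and the picture viewer there is one more tool, called after "Call:" as name(argument=value, ...), one argument or row to a line, values as JSON. arm_command: Moves the arm, as the interface text tells. Its arguments: {"type":"object","properties":{"plan":{"type":"array","items":{"type":"array","items":{"type":"number"}}},"force":{"type":"number"}},"required":["plan"]}

```bash
mkdir -p pics; python3 - <<'E'
from cell import *
import cv2,pickle
o=observe(); print(o['time'],o['tool_pos'],o['orientation'],o['force'],o['opening'])
d={}
for n in ('top','side'):
    s=snapshot(n); d[n]=s; cv2.imwrite(f'pics/{n}0.png',s['color'][:,:,::-1])
pickle.dump(d,open('s0.pkl','wb'))
E
```

```text
0.0 [ 0.16972558 -0.54877995  0.23863032] [ 8.04778302e-01 -5.93574776e-01 -6.29143564e-04 -6.88691628e-04] [-0.39482347  0.24508692  1.20977764] 0.09186796713389339
```

View pics/top0.png

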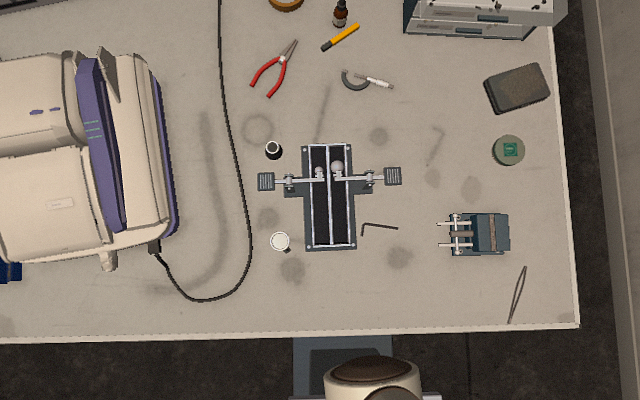

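View pics/side0.png

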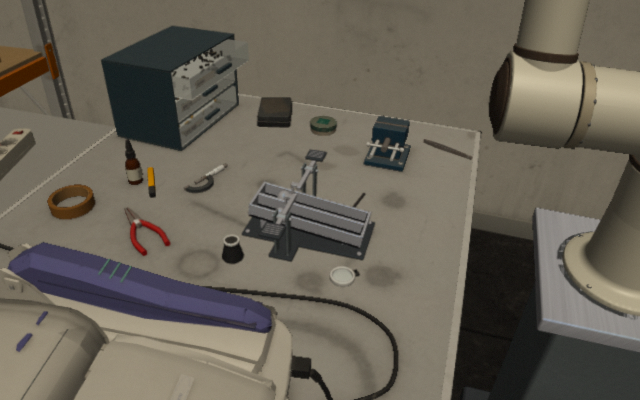

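```bash
python3 - <<'E'
import cv2
t=cv2.imread('pics/top0.png')[130:260,240:415]
cv2.imwrite('pics/top0c.png',cv2.resize(t,None,fx=4.5,fy=4.5,interpolation=cv2.INTER_CUBIC))
t=cv2.imread('pics/side0.png')[140:270,225:385]
cv2.imwrite('pics/side0c.png',cv2.resize(t,None,fx=4.5,fy=4.5,interpolation=cv2.INTER_CUBIC))
E
```

```text
(no output)
```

View pics/top0c.png

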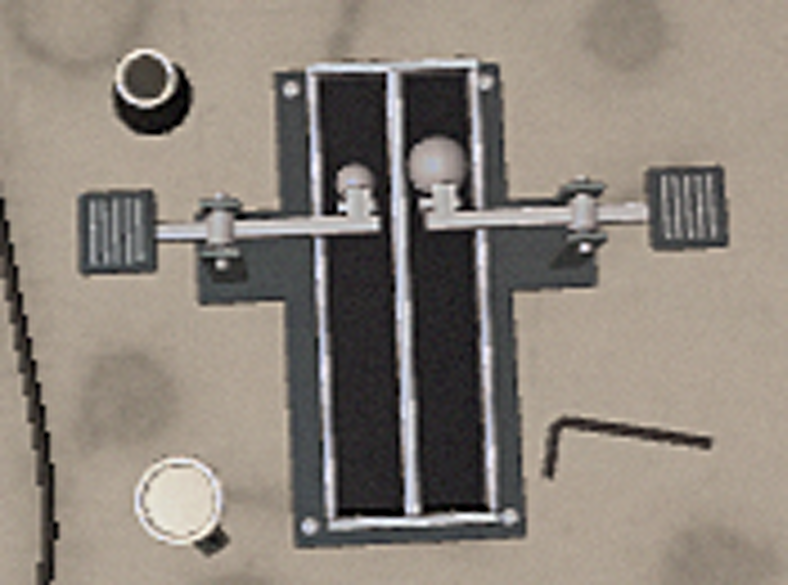

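View pics/side0c.png

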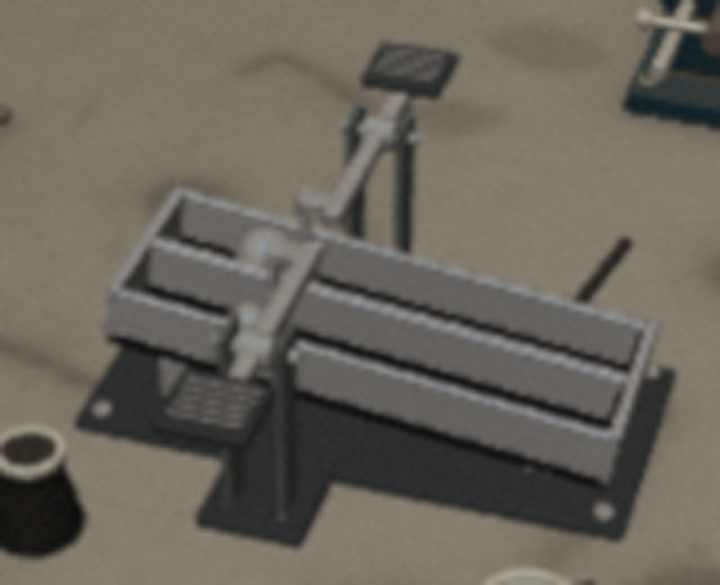

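The crops show the large ball in the right lane, at top px (337,165). The right paddle is at top px (392.7,176.0) and side px (316.1,155.5). The left paddle is at top px (266.0,181.3) and side px (272.3,229.6).

```bash
cat > h.py <<'E'
import numpy as np,cv2
def ray(s,p):
    K=s['camera_matrix'];R,_=cv2.Rodrigues(np.array(s['rvec'],float));t=np.array(s['tvec'],float).reshape(3)
    u=cv2.undistortPoints(np.array([[p]],float),np.array(K),np.array(s['dist']))[0,0]
    return -R.T@t, R.T@np.array([u[0],u[1],1])
def at(s,p,z):
    c,d=ray(s,p); return c+d*(z-c[2])/d[2]
def proj(s,P):
    return cv2.projectPoints(np.array(P,float).reshape(-1,1,3),np.array(s['rvec']),np.array(s['tvec']),np.array(s['camera_matrix']),np.array(s['dist']))[0].reshape(-1,2)
E
python3 - <<'E'
import pickle;from h import *
d=pickle.load(open('s0.pkl','rb'))
c=lambda x,y:(240+x/4.5,130+y/4.5)
q=lambda x,y:(225+x/4.5,140+y/4.5)
R=at(d['top'],c(687,207),.09);L=at(d['top'],c(117,231),.09)
Rs=at(d['side'],q(410,70),.09);Ls=at(d['side'],q(213,403),.09)
print(R,Rs,L,Ls,np.linalg.norm(R-L),np.linalg.norm(Rs-Ls))
v=L-R;yaw=np.arctan2(-v[0],v[1]);print('yaw',yaw,'origin',(L+R)/2)
for n,p in [('ball',c(437,160)),('stopcornerL',c(330,520)),('stopR',c(495,515))]: print(n,at(d['top'],p,.05))
print('hex',at(d['top'],c(560,423),0),at(d['top'],c(710,443),0))
from cell import *
o=observe()
from scipy.spatial.transform import Rotation as Q
print(Q.from_quat(o['orientation']).as_matrix().round(3))
E
```

```text
[ 0.59361414 -0.05661649  0.09      ] [ 0.59345507 -0.05605656  0.09      ] [0.58805482 0.19229245 0.09      ] [0.58938099 0.18967666 0.09      ] 0.2489710178266589 0.245766993101337
yaw 0.022331043477780435 origin [0.59083448 0.06783798 0.09      ]
ball [0.624809   0.04966864 0.05      ]
stopcornerL [0.46166057 0.10229953 0.05      ]
stopR [0.46219178 0.02818883 0.05      ]
hex [ 0.5059943  -0.00877371  0.        ] [ 0.49482229 -0.080311    0.        ]
[[ 0.295 -0.955 -0.   ]
 [-0.955 -0.295  0.002]
 [-0.002 -0.    -1.   ]]
```

The large ball is in the right lane. The paddle position agrees between the two cameras to within 1 mm, and the paddle spacing comes out at 249 mm against 250 mm expected. I'm moving the closed fingers above the right paddle, a little outboard, with the jaw axis along x.

Call:
arm_command(
  plan=[
    [3.2,3.7,0,0,0,5.7,0],
    [3.2,3.7,0,0,0,5.7,0],
    [3.2,3.7,0,0,0,5.7,0],
    [3.2,3.7,0,0,0,5.7,0],
    [3.2,3.7,0,0,0,5.7,0],
    [3.2,3.7,0,0,0,5.7,0],
    [3.2,3.7,0,0,0,5.7,0],
    [3.2,3.7,0,0,0,5.7,0],
    [3.2,3.7,0,0,0,5.7,0],
    [3.2,3.7,0,0,0,5.7,0],
  ],
  force=10,
)

```text
time: 1.1
tool_pos: [0.4906, -0.1774, 0.2393]
orientation: [0.991, -0.136, -0.0, -0.0]
force: [-0.0, -1.0, 0.0]
opening: 0.0141
```

Call:
arm_command(
  plan=[
    [3.2,3.7,0,0,0,5.7,0],
    [3.2,3.7,0,0,0,5.7,0],
    [3.2,3.7,0,0,0,5.7,0],
    [0,0,0,0,0,0,0],
    [0,0,0,0,0,0,0],
  ],
)

```text
time: 1.6
tool_pos: [0.5857, -0.0674, 0.2388]
orientation: [1.0, 0.012, -0.001, -0.0]
force: [-0.5, -0.9, 0.2]
opening: 0.0002
```

```bash
python3 - <<'E'
from cell import *
import cv2
from scipy.spatial.transform import Rotation as Q
o=observe(); print(o['time'],o['tool_pos'],o['force'],o['opening']);print(Q.from_quat(o['orientation']).as_matrix().round(3))
s=snapshot('wrist');cv2.imwrite('pics/w1.png',s['color'][:,:,::-1])
s=snapshot('top');cv2.imwrite('pics/t1.png',s['color'][:,:,::-1])
from h import *
print(proj(s,[o['tool_pos']]))
E
```

```text
1.6 [ 0.5857311  -0.06743966  0.23878302] [-0.47448777 -0.91525942  0.21630653] 0.00022830081544425175
[[ 1.     0.024 -0.002]
 [ 0.024 -1.     0.   ]
 [-0.002 -0.    -1.   ]]
[[416.75256556 164.42179382]]
```

View pics/w1.png

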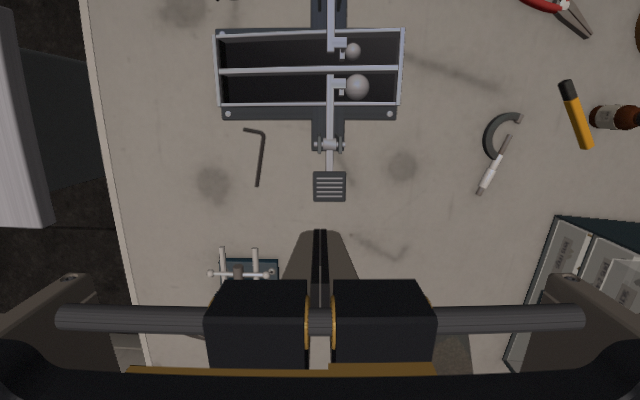

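The wrist view shows the right paddle at px (329,186), the fingertips at about (320,230), and the large ball at (357,87) behind the right gate.

```bash
python3 - <<'E'
from cell import *
from h import *
s=snapshot('wrist');o=observe()
print(at(s,(329.5,186),.09), proj(s,[[.5935,-.0565,.09],list(o['tool_pos']-[0,0,.025])]),at(s,(357,87),.05))
E
```

```text
[ 0.59410701 -0.06073224  0.09      ] [[329.06073981 182.186499  ]
 [321.84291168 242.34597017]] [0.62324481 0.04502226 0.05      ]
```

Call:
arm_command(
  plan=[
    [0.8,0,-4,0,0,0,0],
    [0,0,-4,0,0,0,0],
    [0,0,-3,0,0,0,0],
    [0,0,-0.7,0,0,0,0],
    [0,0,0,0,0,0,0],
    [0,0,0,0,0,0,0],
  ],
)

```text
time: 2.35
tool_pos: [0.5949, -0.0693, 0.1248]
orientation: [1.0, 0.011, 0.002, 0.001]
force: [-0.7, 0.1, 0.4]
opening: 0.0001
```

```bash
python3 - <<'E'
from cell import *
import cv2
o=observe(); print(o['time'],o['tool_pos'],o['force'])
s=snapshot('side');cv2.imwrite('pics/s2.png',cv2.resize(s['color'][100:270,225:405,::-1],None,fx=3.5,fy=3.5,interpolation=cv2.INTER_CUBIC))
E
```

```text
2.35 [ 0.59487688 -0.06930038  0.1247843 ] [-0.69919031  0.13713997  0.35532362]
```

View pics/s2.png

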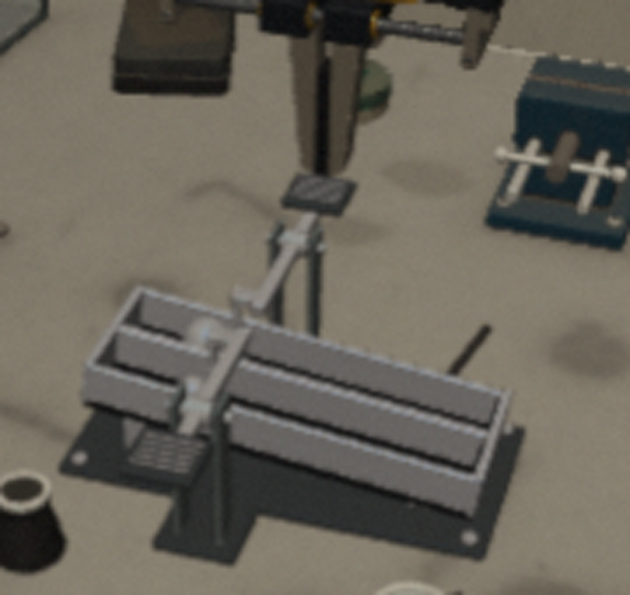

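The side view shows the fingertips at crop px (322,172), just above the right paddle at (319,193). I'm pressing now.

Call:
arm_command(
  plan=[
    [0,0.3,0,0,0,0,0],
    [0,0,-1,0,0,0,0],
    [0,0,-1,0,0,0,0],
    [0,0,-0.8,0,0,0,0],
    [0,0,-0.5,0,0,0,0],
    [0,0,0,0,0,0,0],
    [0,0,0,0,0,0,0],
  ],
)

```text
time: 3.1
tool_pos: [0.594, -0.0653, 0.0905]
orientation: [1.0, 0.011, -0.0, -0.0]
force: [-2.0, 1.1, 9.8]
opening: 0.0007
```

```bash
python3 - <<'E'
from cell import *
import cv2
o=observe(); print(o['time'],o['tool_pos'],o['force'])
s=snapshot('side');cv2.imwrite('pics/s3.png',cv2.resize(s['color'][100:270,225:405,::-1],None,fx=3.5,fy=3.5,interpolation=cv2.INTER_CUBIC))
E
```

```text
3.1 [ 0.59404511 -0.0653066   0.09053148] [-2.00230056  1.14238487  9.81426875]
```

View pics/s3.png

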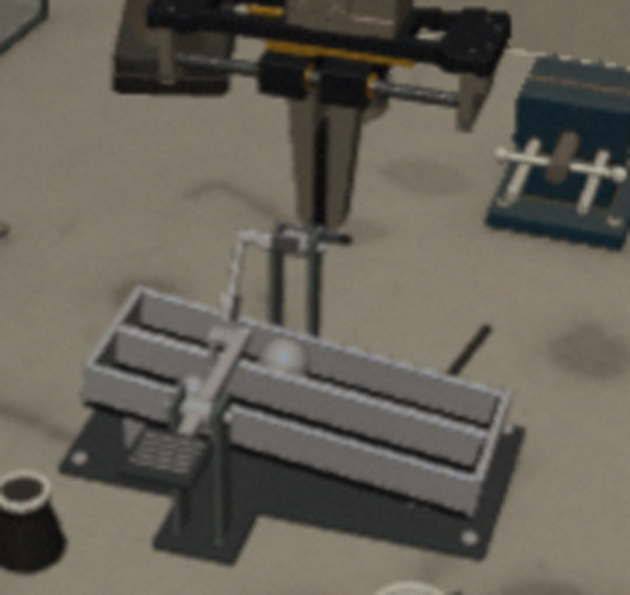

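The gate is up and the large ball is rolling, now past the lever at crop px (284,355). The press force is about 10 N, so the lever is on its stop. I'm holding it there and then looking again.

Call:
arm_command(
  plan=[
    [0,0,0,0,0,0,0],
    [0,0,0,0,0,0,0],
    [0,0,0,0,0,0,0],
    [0,0,0,0,0,0,0],
    [0,0,0,0,0,0,0],
    [0,0,0,0,0,0,0],
    [0,0,0,0,0,0,0],
    [0,0,0,0,0,0,0],
    [0,0,0,0,0,0,0],
    [0,0,0,0,0,0,0],
  ],
)

```text
time: 4.15
tool_pos: [0.594, -0.0653, 0.0905]
orientation: [1.0, 0.011, 0.0, -0.0]
force: [-1.4, 0.1, 9.0]
opening: 0.0005
```

```bash
python3 - <<'E'
from cell import *
import cv2
o=observe(); print(o['time'],o['tool_pos'],o['force'])
s=snapshot('side');cv2.imwrite('pics/s4.png',cv2.resize(s['color'][100:270,225:405,::-1],None,fx=3.5,fy=3.5,interpolation=cv2.INTER_CUBIC))
E
```

```text
4.15 [ 0.59404879 -0.06533703  0.09053921] [-1.44158588  0.06694841  9.02837764]
```

View pics/s4.png

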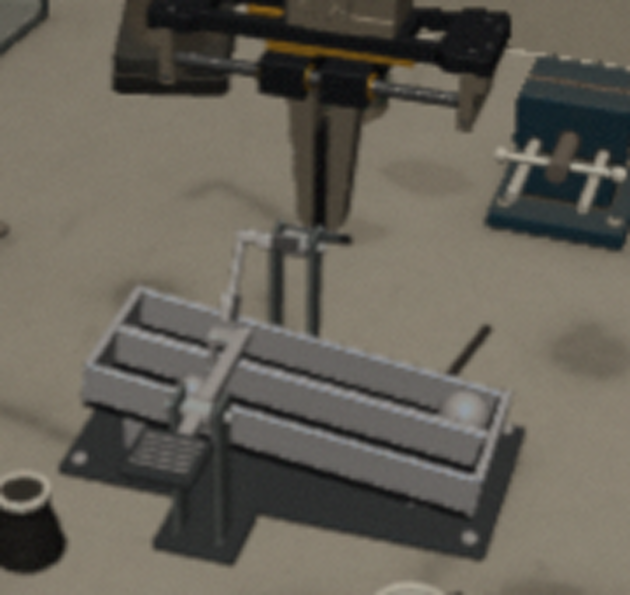

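The large ball is at the near end stop, at crop px (464,408). I'm raising slowly so the lever follows the fingers, then backing clear.

Call:
arm_command(
  plan=[
    [0,0,0.7,0,0,0,0],
    [0,0,0.7,0,0,0,0],
    [0,0,0.7,0,0,0,0],
    [0,0,0.7,0,0,0,0],
    [0,0,0.7,0,0,0,0],
    [0,0,1,0,0,0,0],
    [0,0,3,0,0,0,0],
    [0,0,4,0,0,0,0],
    [0,-3,3,0,0,0,0],
    [0,-4,0,0,0,0,0],
  ],
)

```text
time: 5.2
tool_pos: [0.5965, -0.1354, 0.2413]
orientation: [1.0, 0.013, 0.005, 0.002]
force: [0.5, 0.0, -0.4]
opening: 0.0005
```

Call:
arm_command(
  plan=[
    [0,-5,0,0,0,0,0],
    [0,-4,0,0,0,0,0],
    [0,0,0,0,0,0,0],
    [0,0,0,0,0,0,0],
    [0,0,0,0,0,0,0],
    [0,0,0,0,0,0,0],
  ],
)

```text
time: 5.8
tool_pos: [0.594, -0.2238, 0.2347]
orientation: [1.0, 0.012, -0.0, -0.0]
force: [0.1, 0.1, 0.3]
opening: 0.0003
```

```bash
python3 - <<'E'
from cell import *
import cv2,numpy as np
o=observe(); print(o['time'],o['tool_pos'],o['force'])
a=snapshot('side')['color'][100:270,225:385,::-1];b=snapshot('top')['color'][120:290,240:410,::-1]
cv2.imwrite('pics/e.png',cv2.resize(np.hstack([a,b]),None,fx=2.4,fy=2.4,interpolation=cv2.INTER_CUBIC))
E
```

```text
5.8 [ 0.59398608 -0.22375174  0.23472769] [0.06942508 0.12933567 0.28931829]
```

View pics/e.png

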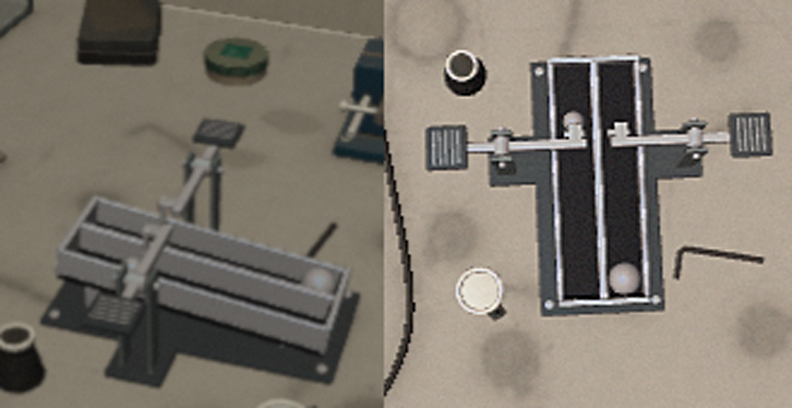

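The large ball is at the end stop (right half, px (624,278)). The small ball is still behind its gate at (573,120). Both levers look at rest, and the bystanders look unmoved.

```bash
python3 - <<'E'
from cell import *
from h import *
s=snapshot('top')
print(at(s,(240+(624-384)/2.4,120+278/2.4),.035), at(s,(240+(750-384)/2.4,120+134/2.4),.09))
print(hand_in())
E
```

```text
[0.48054483 0.04690957 0.035     ] [ 0.59395333 -0.05630185  0.09      ]
the job is handed in; nothing more can be done
None
```

The large ball is out: it rolled down the right lane to the end stop, and I handed the job in at about 6 s of the 32 s allowed. No verdict was reported.

**What I did:** The large ball was waiting in the right lane. I pressed the right paddle with the closed fingertips to its stop, at about 9–10 N, and held it until the ball had rolled down. Then I let the lever rise with the fingers and moved the arm clear.

**Last checks:**
- **Large ball:** it measured at feeder x of about -110 mm, where it should stop.
- **Right paddle:** it is back within about 1 mm of where it started, so the gate is shut.
- **Small ball, left lever and bystanders:** in the pictures, the small ball is still behind its gate. The left lever, loupe, hex key and lens ring look unmoved; I judged these by eye and did not measure them.
- **Tool force:** about 0.3 N, so the robot is touching nothing.

**One disagreement:** the wrist camera put the right paddle about 4 mm further out in y than the top and side cameras did. I aimed between the two, and it did not affect the press.

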